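# Lock a busbar in the push-latch drilling nest

### The arm

A 6-joint arm with a two-finger parallel gripper is mounted at the origin on the work surface. World frame = base frame: x ahead of the robot, y to its left, z up, the work surface at z = 0. Lengths are in mm, angles in rad, forces in N, time in s.
With the tool pointing down it reaches from about 325 to 775 mm from the base axis. Payload 9.3 kg.
Tool frame: the origin (TCP) lies at the very end of the fingers, on their centre line; the grasp point (between the pads) lies 19 mm behind it; z points along the fingers, y is the line along which they close (so a half turn about z gives the same grasp; the last joint's range is limited). The gripper opens to 85 mm and grips with 20 to 120 N. Pads are 22 mm wide; open, the fingers measure 114 mm over their backs; the gripper's body (76 mm by 85 mm) begins 54 mm behind the grasp point. The pads swing forward as they close: fully open they stand 13 mm farther back than shut.
Start: joints at [1.182, 0.259, 0.021, 1.334, 0, 1.418], TCP at [128.493, 534.777, 200.579] pointing down, gripper open.
Joint ranges: [-3.04, 3.04], [-0.91, 1.82], [-1.04, 1.36], [-1.92, 1.95], [-1.52, 1.45], [-3.14, 3.14]. Speed limits (rad/s): [2.22, 2.22, 2.79, 3.14, 3.14, 3.14].

### API

Orientations are given as a unit quaternion [x, y, z, w].
In Python, from bench import arm gives the robot as it stands.
- The arm moves only by the tool send_rows, never from a script. Its arguments are lists of equal length, an entry for each row: "delta_pos": the shift along the tool's x, y, z scaled (see below), a list of three; "spin": the turn about the tool's z scaled (see below). A call has 1 to 20 rows; each row is the pose to reach, as a shift and turn from the pose commanded when the call began, along the tool's axes at that moment; what a row does not reach only later rows make up. The controller multiplies each number of a shift by 20 cm and each number of a turn by 120 degrees. A row lasts 1/10 s, in which the tool goes at most 50 mm and 8.59 degrees, less where a joint would pass 70% of its speed; a pose out of reach is approached as far as the arm can. A call with a number of a shift or a turn outside -1 to 1 is refused whole. A call with a gripper value outside its range is refused whole. "fingers" is the opening, from -1 (shut) to 1 (fully open), set as the call begins (left out, the last holds). The fingers move at their own pace and stop on an object; "grip_force" is the grip in N (left out, the last holds). Time passes only in rows, so rows that repeat a pose let the fingers close. It gives the time, the measured TCP pose, the force, the opening and the grip force at its end, in the units of the state.
- arm.observe(): the state, without advancing time (a new reading comes with each control period).
- arm.capture(name): name is "scene" or "top" or "wrist"; returns the picture (480x640x3 uint8, red, green, blue); there is no depth.
- arm.get_calibration(name): a dict with "mtx" (3x3 intrinsics, pixels), "T" (4x4, takes a point from camera to world coordinates). Camera axes: x right, y down, z forward; pixel columns grow to the right and rows downward; lengths in mm; the calibration is good to about 2 mm. The wrist camera is an equidistant fisheye: a pixel r from the principal point sees the ray r / f radians off the axis. A picture is of the moment at which its call begins: read the wrist's pose just before it. get_calibration takes no time and is no camera call; for the wrist camera it gives the pose at the moment of the call.
- arm.hand_in(): hands the job in; it is judged then, once.
The state is a dict: "time": time; "joints": joint angles; "joint_vel": joint speeds; "joint_efforts": joint torques, N m; "ee_pos": TCP position; "tcp_rot": TCP orientation; "wrist_force": force on the tool from outside, world axes, zero at the start; "ft_torque": the same for the moment, N m; "width": opening from 0.0 (shut) to 1.0 (fully open); "grasp_force": force on a finger pad.
Only numpy, scipy, OpenCV 4.12 (cv2) and the standard library are available. Lean on these libraries where they do the work, as an engineer would, in place of code of your own. Each camera call takes 0.05 s, during which the arm holds its last target. There are 200 camera calls.

### The job

Lock the loose copper busbar into the locating fixture: press the black push-latch button once so that its locking pin pops up, slide the busbar along its channel under the bridge until it is felt firmly against the end stop, then press the button again so that the pin drops through the busbar's first hole and stays latched down. Press and push by feel and without forcing (25 N damages the latch or the stop), leave the other things where they lie, and let go of everything.

Things in the scene. Friction and masses are not known exactly. Their poses are not given: they have to be found in the camera images.
- fixture: Steel fixture fixed to the bench. Origin on the bench under the locking pin's axis; x along the channel to the end stop, y across, z up. Bed 250x90 mm (x -205 to +45 mm), top 20 mm above the bench. Two rails 10 mm high, 33 mm apart (x -100 to +25 mm) form the channel. A bridge (x -22 to +22 mm, 84 mm wide, 46 to 56 mm above the bench) carries the grey latch housing, 42 mm square.
- stop: End stop, a dark steel block 12x44x26 mm across the channel. Origin at the middle of the foot of the face that the busbar meets: fixture x +25 mm, 20 mm above the bench; axes as the fixture's. The busbar is home when its front end touches this face; point bar_hole is then at fixture x=0, under the pin. More than 25 N on it does damage.
- latch_axis (a point): Point on the button's and pin's vertical axis at the top of the bridge, 56 mm above the bench; axes as the fixture's. The button is a flat black cap 36 mm across, its top 125 mm above the bench when latched down, 20.5 mm higher when released; but the whole latch is clamped up to 4 mm lower or higher than that, differing each time and not measured: find the cap by touch.
- plunger (a joint): Button and pin (m): 0 latched down, +0.0205 released; starts latched. Any full press toggles it: pushed past -0.0095, then let up; shorter presses change nothing; stiff end stop from -0.011. Spring: 3 to 4 N released, 7 N at 0, 9 N at -0.0095; 13 to 15 N felt means fully pressed; over 25 N does damage. Latched, the pin's tip is level with the bed (within 4 mm); on solid bar it cannot go down.
- bar: Loose copper busbar, 160x30x12 mm, about 0.5 kg, flat on the fixture bed with its front end in the channel, 40 to 90 mm short of home. Origin under its centre; x along it towards the front end (which goes to the stop), z up. Holes of 14, 11 and 14 mm at x +55, -20 and -60 mm. A pin that is down blocks its way. It slides with 2 to 6 N.
- bar_hole (a point): Centre of the busbar's first hole at its underside, 14 mm in diameter, 25 mm from the front end; the pin is 10 mm in diameter. Axes as the busbar's.
- bar_tail (a point): Centre of the busbar's tail end face, 6 mm above its underside (26 mm above the bench); axes as the busbar's. The rear end stays clear of rails and bridge all the way: push here.
- offcut: A short copper busbar offcut, a bystander: 90x30x12 mm, lying, origin under its centre. Leave it alone.
- standoff: A ribbed standoff insulator, a bystander: 40 mm diameter, 40 mm tall, origin under its centre. Leave it alone.
- bush: A steel drill bush, a bystander: ring, 30 mm diameter, 20 mm tall, origin under its centre. Leave it alone.
- wrench: A wrench, a bystander: 160 mm long, lying, flat. Leave it alone.
- oilcan: A grey can, a bystander: 56 mm diameter, 130 mm tall, origin under its centre. Leave it alone.
- parallel: A steel parallel block, a bystander: 50x30x30 mm, origin under its centre. Leave it alone.
- hammer: A hammer, a bystander: 220 mm long, lying. Leave it alone.
Things that resemble listed ones, but are neither listed nor needed, are in the scene too. What is shaped like the bar but green is not meant.

How it is judged:
By the outcome, as a careful person would: the job done as asked, in the order asked, and still so for the second after the job is handed in, with the robot touching nothing.
It also fails if it takes over 64 s, if anything falls off the work surface, if the arm or the gripper's body presses on something with over 40 N, if the wrist force passes 120 N, or if a joint passes its speed limit or range.

## Working session

There is one attempt and no reset: what is moved stays moved. The work goes in short steps, Python scripts to look and compute and a tool call to move; the robot and the scene stay as the last step left them, time stands still between calls to the robot, and variables do not carry over. Pictures are saved under pics/ and viewed, at most 10 in all, crops included, and the job is handed in when it is done.

Besides the shell and the picture viewer there is one more tool, called after "Emit:" as name(argument=value, ...), one argument or row to a line, values as JSON. send_rows: Moves the arm, as the interface text tells. Shifts and turns lie within -1 to 1; 1 stands for 20 cm of shift or 120 degrees of turn. Its arguments: {"type":"object","properties":{"delta_pos":{"type":"array"},"spin":{"type":"array"},"fingers":{"type":"number"},"grip_force":{"type":"number"}},"required":["delta_pos","spin"]}

```bash
mkdir -p pics; python3 - <<'E'
from bench import arm
import cv2,numpy as np
for n in("scene","top"):
    im=arm.capture(n); cv2.imwrite(f"pics/{n}0.png",im[:,:,::-1])
    c=arm.get_calibration(n); print(n,np.round(c["mtx"],1).tolist(),np.round(c["T"],3).tolist())
s=arm.observe(); print({k:np.round(v,3).tolist() for k,v in s.items()})
E
```

```text
scene [[588.7, 0.0, 325.5], [0.0, 588.7, 242.7], [0.0, 0.0, 1.0]] [[-0.465, 0.576, -0.672, 1386.284], [0.885, 0.285, -0.368, 476.517], [-0.02, -0.766, -0.642, 907.957], [0.0, 0.0, 0.0, 1.0]]
top [[501.2, 0.0, 317.9], [0.0, 501.2, 239.8], [0.0, 0.0, 1.0]] [[0.005, -0.99, 0.144, 364.341], [-1.0, -0.005, 0.003, 2.002], [-0.002, -0.144, -0.99, 1215.465], [0.0, 0.0, 0.0, 1.0]]
{'time': 0.1, 'joints': [1.182, 0.259, 0.021, 1.334, 0.0, 1.418], 'joint_vel': [0.001, -0.002, 0.002, -0.001, 0.0, 0.0], 'joint_efforts': [0.005, -55.669, 34.507, 0.012, -0.0, -0.0], 'ee_pos': [128.382, 534.501, 200.01], 'tcp_rot': [0.118, 0.993, -0.001, -0.0], 'wrist_force': [0.027, -0.012, 0.316], 'ft_torque': [0.083, -0.007, 0.023], 'grasp_force': 0.0, 'width': 1.001}
```

View pics/top0.png

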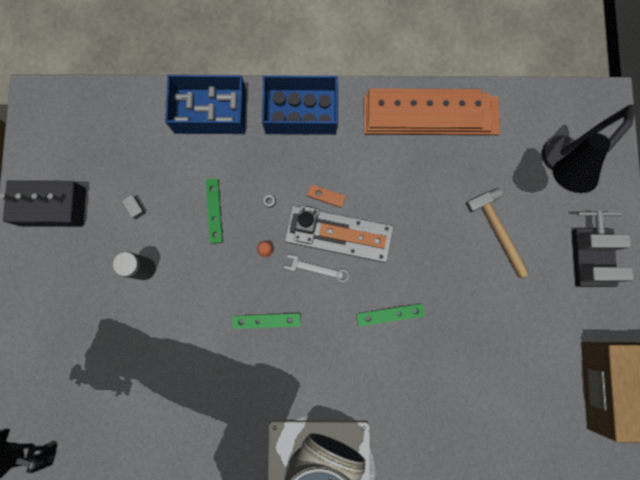

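View pics/scene0.png

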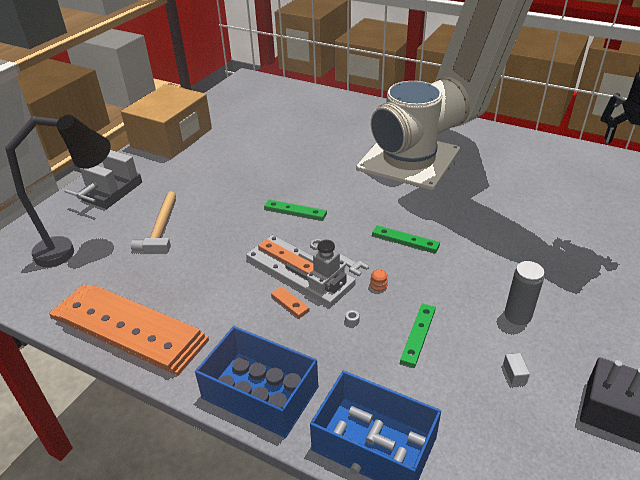

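The top view shows the fixture at about (340,233), with the black cap at (306,218). The copper bar in the channel is at about (352,236), its tail on the right near (387,242). Look-alikes are the copper offcut at (326,196), the orange stack at (430,110) and green bars at (214,211), (266,321) and (391,316). My choice is the copper bar lying on the fixture bed.

```bash
cat > h.py <<'E'
from bench import arm
import cv2,numpy as np
def ray(n,uv,z,c=None):
    c=c or arm.get_calibration(n); K,T=np.array(c["mtx"]),np.array(c["T"])
    d=T[:3,:3]@np.linalg.solve(K,[uv[0],uv[1],1.]); o=T[:3,3]
    return o+d*(z-o[2])/d[2]
E
python3 - <<'E'
from h import *
im=cv2.imread("pics/top0.png")
x0,y0=270,170
cv2.imwrite("pics/crop.png",cv2.resize(im[y0:y0+110,x0:x0+140],None,fx=5.5,fy=5.4,interpolation=cv2.INTER_CUBIC))
hsv=cv2.cvtColor(im,cv2.COLOR_BGR2HSV)
roi=np.zeros(im.shape[:2],np.uint8); roi[200:270,280:400]=255
m=cv2.inRange(hsv,(5,100,80),(20,255,255))&roi
bl=cv2.inRange(im,(0,0,0),(40,40,40)); bl[:205]=0;bl[232:]=0;bl[:,:294]=0;bl[:,322:]=0
m[:212]=0
pts=np.argwhere(m>0)[:,::-1]; r=cv2.minAreaRect(pts.astype(np.float32)); print("bar",r)
P=np.array([ray("top",p,32)[:2] for p in cv2.boxPoints(r)]);print(P.round(1))
print("len",np.linalg.norm(P-np.roll(P,1,0),axis=1))
# bed: bright gray
v=cv2.inRange(hsv,(0,0,140),(180,60,255))&roi
v=v|m
n,l,st,ce=cv2.connectedComponentsWithStats(cv2.morphologyEx(v,cv2.MORPH_CLOSE,np.ones((5,5))))
k=1+np.argmax(st[1:,4]);pts=np.argwhere(l==k)[:,::-1];r=cv2.minAreaRect(pts.astype(np.float32));print("bed",r)
P=np.array([ray("top",p,20)[:2] for p in cv2.boxPoints(r)]);print(P.round(1));print(np.linalg.norm(P-np.roll(P,1,0),axis=1),P.mean(0))
cs,_=cv2.findContours(bl,0,2);c=max(cs,key=cv2.contourArea);print("cap",cv2.minEnclosingCircle(c),cv2.contourArea(c),ray("top",cv2.minEnclosingCircle(c)[0],125))
E
```

```text
bar ((352.4038391113281, 235.48077392578125), (65.69890594482422, 13.335897445678711), 11.309932708740234)
[[ 546.8    3.3]
 [ 578.5   -2.8]
 [ 548.1 -156.8]
 [ 516.5 -150.1]]
len [156.39271045  32.34156516 156.98606188  32.21394629]
bed ((338.73077392578125, 233.34616088867188), (103.15708923339844, 35.693138122558594), 11.309932708740234)
[[ 535.6   85.8]
 [ 621.8   70. ]
 [ 573.1 -175.4]
 [ 487.9 -157.2]]
[247.64473905  87.5945167  250.17136123  87.04229556] [554.61767383 -44.20414445]
cap ((305.0, 218.75), 7.520904541015625) 139.5 [569.94671651  34.13416063 125.        ]
```

View pics/crop.png

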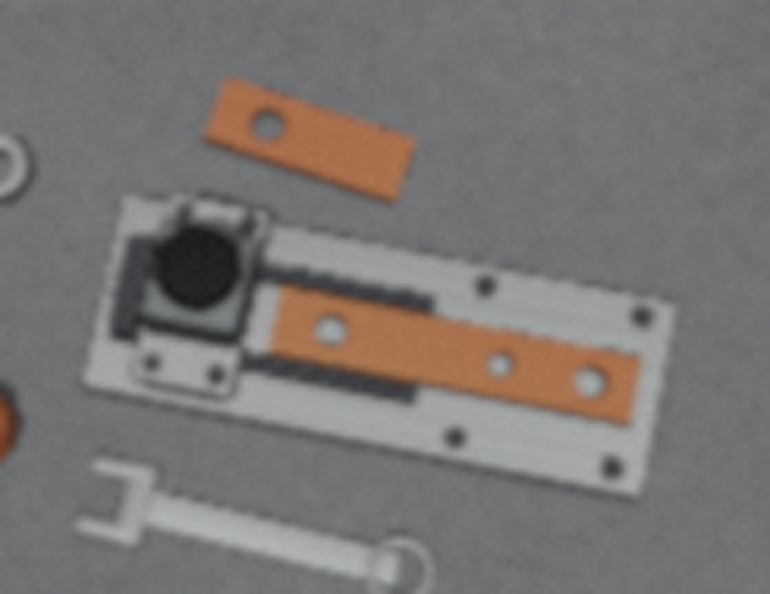

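The crop confirms it: the copper bar's front end at crop (275,320) is short of the bridge. Three holes are visible at (330,330), (500,365) and (590,381), and the black cap is at (197,265). The bed measures 250x87 mm and the bar 157x32 mm, as described. Fixture origin is ≈(570,34), x axis (0.194,0.981), tail ≈(532,-155), and the bar is about 57 mm short of home.

Emit:
send_rows(
  delta_pos=[
    [-0.91,-0.64,0],
    [-0.91,-0.64,0],
    [-0.91,-0.64,0],
    [-0.91,-0.64,0],
    [-0.91,-0.64,0],
    [-0.91,-0.64,0],
    [-0.91,-0.64,0],
    [-0.91,-0.64,0],
  ],
  spin=[-0.019,-0.019,-0.019,-0.019,-0.019,-0.019,-0.019,-0.019],
  fingers=-1,
  grip_force=40,
)

```text
time: 0.9
ee_pos: [275.1, 368.3, 200.5]
tcp_rot: [0.098, 0.995, -0.0, -0.0]
wrist_force: [0.4, 0.4, 0.3]
width: 0.003
grasp_force: 0.0
```

Emit:
send_rows(
  delta_pos=[
    [-0.885,-0.676,0],
    [-0.885,-0.676,0],
    [-0.885,-0.676,0],
    [-0.885,-0.676,0],
    [-0.885,-0.676,0],
    [-0.885,-0.676,0],
    [-0.885,-0.676,0],
  ],
  spin=[0,0,0,0,0,0,0],
)

```text
time: 1.6
ee_pos: [422.5, 201.3, 200.3]
tcp_rot: [0.098, 0.995, -0.0, -0.0]
wrist_force: [0.0, 0.5, 0.4]
width: -0.002
grasp_force: 0.0
```

Emit:
send_rows(
  delta_pos=[
    [-0.885,-0.676,0],
    [-0.885,-0.676,0],
    [-0.885,-0.676,0.1],
    [-0.885,-0.676,0.2],
    [-0.885,-0.676,0.3],
    [-0.885,-0.676,0.3],
    [-0.885,-0.676,0.3],
    [-0.885,-0.676,0.3],
    [-0.885,-0.676,0.3],
    [-0.885,-0.676,0.3],
  ],
  spin=[0,0,0,0,0,0,0,0,0,0],
)

```text
time: 2.6
ee_pos: [570.1, 34.7, 141.8]
tcp_rot: [0.097, 0.995, 0.0, 0.001]
wrist_force: [-0.5, -1.1, 1.1]
width: -0.0
grasp_force: 0.0
```

Emit:
send_rows(
  delta_pos=[
    [0,0,0.02],
    [0,0,0.04],
    [0,0,0.055],
    [0,0,0.055],
    [0,0,0.055],
  ],
  spin=[0,0,0,0,0],
)

```text
time: 3.1
ee_pos: [570.1, 33.5, 129.4]
tcp_rot: [0.098, 0.995, -0.0, -0.0]
wrist_force: [-0.2, 0.4, -0.9]
width: 0.002
grasp_force: 0.0
```

Emit:
send_rows(
  delta_pos=[
    [0,0,0.01],
    [0,0,0.015],
    [0,0,0.015],
  ],
  spin=[0,0,0],
)

```text
time: 3.4
ee_pos: [570.0, 33.6, 126.4]
tcp_rot: [0.098, 0.995, -0.0, -0.0]
wrist_force: [-0.2, 0.7, -0.4]
width: 0.002
grasp_force: 0.0
```

Emit:
send_rows(
  delta_pos=[
    [0,0,0.01],
    [0,0,0.015],
    [0,0,0.015],
  ],
  spin=[0,0,0],
)

```text
time: 3.7
ee_pos: [570.0, 33.7, 123.4]
tcp_rot: [0.098, 0.995, -0.0, -0.0]
wrist_force: [0.5, -0.2, -0.4]
width: -0.003
grasp_force: 0.0
```

Emit:
send_rows(
  delta_pos=[
    [0,0,0.005],
    [0,0,0.01],
    [0,0,0.01],
  ],
  spin=[0,0,0],
)

```text
time: 4.0
ee_pos: [570.1, 33.6, 121.5]
tcp_rot: [0.098, 0.995, -0.0, -0.0]
wrist_force: [0.0, -0.9, -0.0]
width: -0.0
grasp_force: 0.0
```

Emit:
send_rows(
  delta_pos=[
    [0,0,0.005],
    [0,0,0.01],
    [0,0,0.01],
  ],
  spin=[0,0,0],
)

```text
time: 4.3
ee_pos: [570.0, 33.7, 119.4]
tcp_rot: [0.098, 0.995, 0.0, -0.0]
wrist_force: [-0.7, -0.7, 0.3]
width: -0.002
grasp_force: 0.0
```

```bash
python3 - <<'E'
from h import *
im=arm.capture("scene")[:,:,::-1]
a=cv2.resize(im[190:320,240:380],None,fx=4,fy=4,interpolation=cv2.INTER_CUBIC)
cv2.imwrite("pics/s1.png",a)
print(arm.observe()["wrist_force"])
E
```

```text
[-0.50435362 -0.51387364  0.49653788]
```

View pics/s1.png

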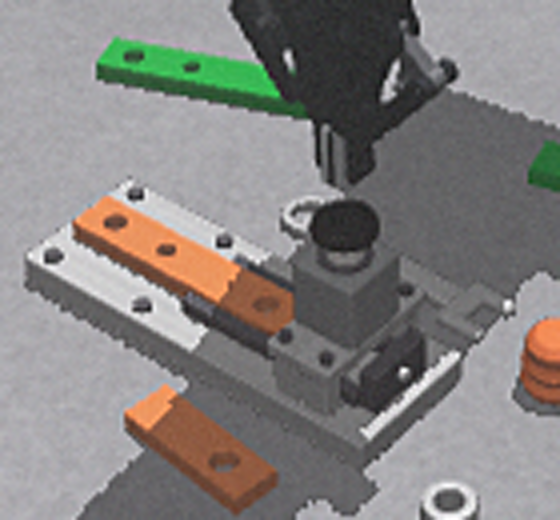

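The gripper tip at crop (345,185) stands apart from the cap at crop (345,225), above it or behind it. I'll compute which.

```bash
python3 - <<'E'
from h import *
def proj(n,p):
    c=arm.get_calibration(n);K,T=np.array(c["mtx"]),np.array(c["T"]);q=T[:3,:3].T@(np.array(p)-T[:3,3]);q=K@q;return (q[:2]/q[2]).round(1)
for p in ([570,33.7,119.4],[570,34,125],[570,34,145],[570,34,56],[532,-155,32]): print(p,proj("scene",p),proj("top",p))
for n in("scene","top"): print(np.array(arm.get_calibration(n)["T"]).round(3)[:3,3])
im=arm.capture("wrist")[:,:,::-1]; cv2.imwrite("pics/w1.png",im)
im=arm.capture("top")[:,:,::-1]; cv2.imwrite("pics/t1.png",cv2.resize(im[170:280,270:410],None,fx=5,fy=5,interpolation=cv2.INTER_CUBIC))
c=arm.get_calibration("wrist");print(np.round(c["mtx"],1).tolist(),np.round(c["T"],3).tolist())
E
```

```text
[570, 33.7, 119.4] [327.1 246.5] [305.3 219.2]
[570, 34, 125] [327.2 244.5] [305.1 218.7]
[570, 34, 145] [327.1 237. ] [304.8 217. ]
[570, 34, 56] [327.8 269.2] [305.9 224.2]
[532, -155, 32] [263.5 242.3] [385.3 242. ]
[1386.284  476.517  907.957]
[ 364.341    2.002 1215.465]
[[371.6, 0.0, 327.9], [0.0, 371.6, 246.8], [0.0, 0.0, 1.0]] [[0.195, 0.945, 0.264, 503.633], [0.981, -0.187, -0.053, 47.498], [-0.001, 0.269, -0.963, 292.811], [0.0, 0.0, 0.0, 1.0]]
```

View pics/w1.png

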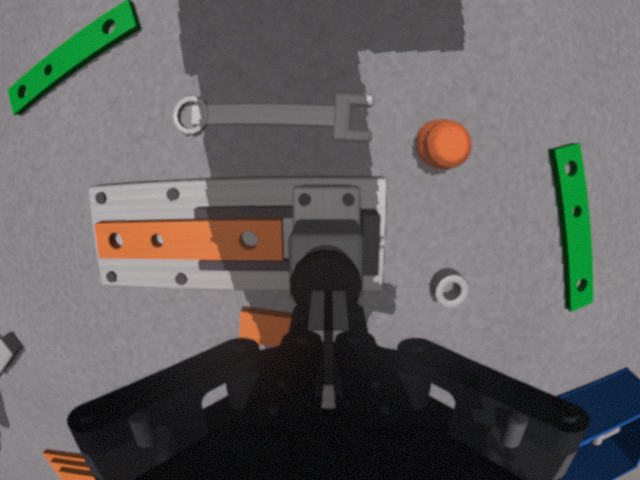

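The wrist view shows the cap at about (326,281), with both shut fingertips ending over it at about (328,291). I'll triangulate the tip from the two views.

```bash
python3 - <<'E'
from h import *
def wray(uv):
    c=arm.get_calibration("wrist");K,T=np.array(c["mtx"]),np.array(c["T"])
    d=(np.array(uv)-K[:2,2])/K[0,0];r=np.linalg.norm(d)
    return T[:3,3],T[:3,:3]@np.r_[d/r*np.sin(r),np.cos(r)]
def wproj(p):
    c=arm.get_calibration("wrist");K,T=np.array(c["mtx"]),np.array(c["T"]);q=T[:3,:3].T@(np.array(p)-T[:3,3])
    th=np.arctan2(np.hypot(*q[:2]),q[2]);return K[:2,2]+q[:2]/np.hypot(*q[:2])*th*K[0,0]
def sray(uv):
    o=np.array(arm.get_calibration("scene")["T"])[:3,3];d=ray("scene",uv,0)-o;return o,d/np.linalg.norm(d)
def tri(a,b):
    (o1,d1),(o2,d2)=a,b
    s=np.linalg.lstsq(np.c_[d1,-d2],o2-o1,rcond=None)[0];p,q=o1+s[0]*d1,o2+s[1]*d2
    return (p+q)/2,np.linalg.norm(p-q)
print("tip",tri(wray((328,291)),sray((326.3,236.3))))
print("cap",tri(wray((326,281)),sray((326.3,246.3))))
for p in ([570,33.7,119.4],[570,33.7,145],[570,34,121]):print(p,wproj(p))
E
```

```text
tip (array([565.5408462 ,  32.8213536 , 142.32072701]), np.float64(5.3715626596233745))
cap (array([569.04295587,  32.44035273, 118.44981059]), np.float64(2.2515345776905904))
[570, 33.7, 119.4] [326.92557212 284.16008784]
[570, 33.7, 145] [326.7408174  305.47205104]
[570, 34, 121] [327.50848213 285.22301023]
```

View pics/t1.png

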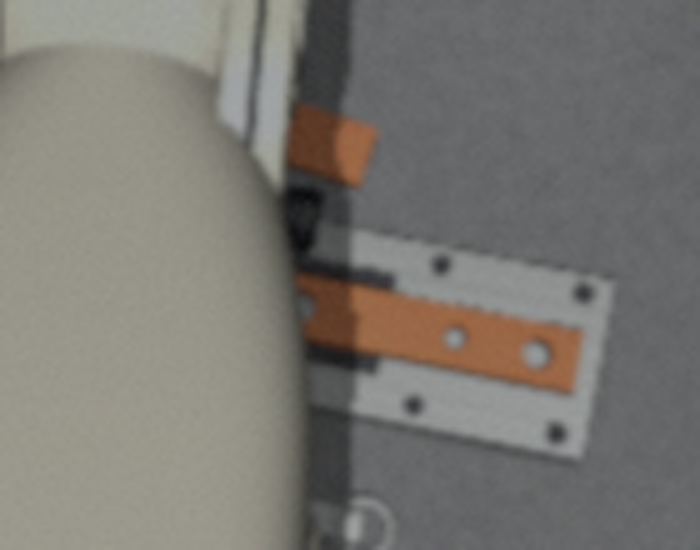

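Emit:
send_rows(
  delta_pos=[
    [0,0,0.01],
    [0,0,0.015],
    [0,0,0.015],
  ],
  spin=[0,0,0],
)

```text
time: 4.75
ee_pos: [570.0, 33.6, 116.3]
tcp_rot: [0.098, 0.995, -0.0, -0.0]
wrist_force: [0.5, 1.1, -0.3]
width: 0.003
grasp_force: 0.0
```

Emit:
send_rows(
  delta_pos=[
    [0,0,0.01],
    [0,0,0.015],
    [0,0,0.015],
  ],
  spin=[0,0,0],
)

```text
time: 5.05
ee_pos: [570.0, 33.6, 113.4]
tcp_rot: [0.098, 0.995, 0.0, -0.0]
wrist_force: [0.2, -0.9, 0.7]
width: 0.002
grasp_force: 0.0
```

Emit:
send_rows(
  delta_pos=[
    [0,0,0.01],
    [0,0,0.02],
    [0,0,0.02],
  ],
  spin=[0,0,0],
)

```text
time: 5.35
ee_pos: [569.9, 33.6, 109.2]
tcp_rot: [0.098, 0.995, -0.0, -0.0]
wrist_force: [-0.7, -0.2, -0.0]
width: -0.0
grasp_force: 0.0
```

Emit:
send_rows(
  delta_pos=[
    [0,0,0.01],
    [0,0,0.015],
    [0,0,0.015],
  ],
  spin=[0,0,0],
)

```text
time: 5.65
ee_pos: [570.0, 33.6, 106.4]
tcp_rot: [0.098, 0.995, 0.0, -0.0]
wrist_force: [-0.5, -0.3, 0.2]
width: -0.003
grasp_force: 0.0
```

```bash
python3 - <<'E'
from h import *
im=arm.capture("scene")[:,:,::-1]
cv2.imwrite("pics/s2.png",cv2.resize(im[215:280,290:370],None,fx=8,fy=8,interpolation=cv2.INTER_CUBIC))
print(arm.observe()["wrist_force"])
E
```

```text
[-1.47521709  0.84460712  0.31501789]
```

View pics/s2.png

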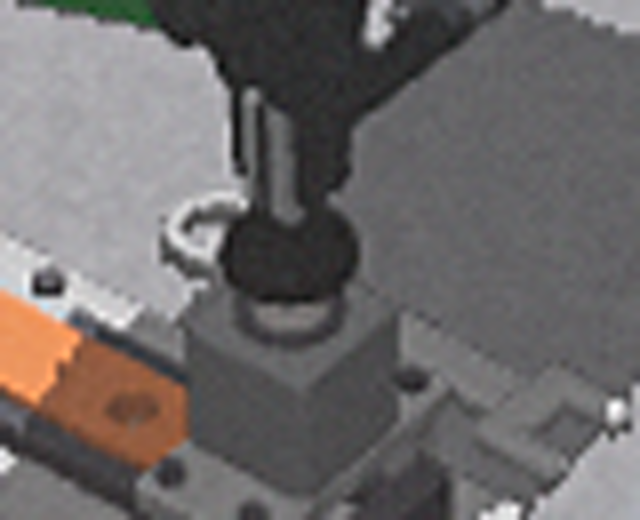

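The tip at crop (300,205) is still about 15 mm above the cap at (290,250), so the real tip stands roughly 27 mm higher than reported. I'll go on by feel.

Emit:
send_rows(
  delta_pos=[
    [0,0,0.01],
    [0,0,0.025],
    [0,0,0.025],
  ],
  spin=[0,0,0],
)

```text
time: 6.0
ee_pos: [569.9, 33.7, 101.1]
tcp_rot: [0.098, 0.995, -0.0, -0.0]
wrist_force: [-0.5, 0.2, -0.4]
width: 0.003
grasp_force: 0.0
```

Emit:
send_rows(
  delta_pos=[
    [0,0,0.01],
    [0,0,0.02],
    [0,0,0.02],
  ],
  spin=[0,0,0],
)

```text
time: 6.3
ee_pos: [569.9, 33.7, 97.3]
tcp_rot: [0.098, 0.995, -0.0, -0.0]
wrist_force: [0.3, 0.4, -0.0]
width: 0.002
grasp_force: 0.0
```

Emit:
send_rows(
  delta_pos=[
    [0,0,0.005],
    [0,0,0.015],
    [0,0,0.015],
  ],
  spin=[0,0,0],
)

```text
time: 6.6
ee_pos: [570.0, 33.6, 94.3]
tcp_rot: [0.098, 0.995, -0.0, -0.0]
wrist_force: [0.7, -0.2, 1.7]
width: 0.003
grasp_force: 0.0
```

Emit:
send_rows(
  delta_pos=[
    [0,0,0.005],
    [0,0,0.01],
    [0,0,0.01],
    [0,0,0.01],
  ],
  spin=[0,0,0,0],
)

```text
time: 7.0
ee_pos: [570.2, 33.6, 93.0]
tcp_rot: [0.098, 0.995, -0.0, 0.0]
wrist_force: [-1.6, -0.3, 5.2]
width: -0.003
grasp_force: 2.6
```

Emit:
send_rows(
  delta_pos=[
    [0,0,0.01],
    [0,0,0.02],
    [0,0,0.02],
  ],
  spin=[0,0,0],
)

```text
time: 7.3
ee_pos: [570.2, 33.6, 89.0]
tcp_rot: [0.098, 0.995, -0.0, 0.0]
wrist_force: [-2.9, 0.7, 7.7]
width: 0.003
grasp_force: 3.8
```

Emit:
send_rows(
  delta_pos=[
    [0,0,0.01],
    [0,0,0.02],
    [0,0,0.02],
  ],
  spin=[0,0,0],
)

```text
time: 7.6
ee_pos: [570.2, 33.6, 85.2]
tcp_rot: [0.098, 0.995, -0.0, 0.0]
wrist_force: [-2.6, -0.1, 9.0]
width: 0.001
grasp_force: 4.2
```

Emit:
send_rows(
  delta_pos=[
    [0,0,0.005],
    [0,0,0.01],
    [0,0,0.01],
  ],
  spin=[0,0,0],
)

```text
time: 7.9
ee_pos: [570.2, 33.6, 83.3]
tcp_rot: [0.098, 0.995, -0.0, 0.0]
wrist_force: [-2.9, -0.5, 9.3]
width: -0.0
grasp_force: 4.4
```

Emit:
send_rows(
  delta_pos=[
    [0,0,0.004],
    [0,0,0.004],
  ],
  spin=[0,0],
)

```text
time: 8.1
ee_pos: [570.2, 33.6, 82.6]
tcp_rot: [0.098, 0.995, -0.0, 0.0]
wrist_force: [-3.1, -0.1, 8.6]
width: 0.003
grasp_force: 4.5
```

Emit:
send_rows(
  delta_pos=[
    [0,0,0.005],
    [0,0,0.005],
  ],
  spin=[0,0],
)

```text
time: 8.3
ee_pos: [570.2, 33.6, 81.7]
tcp_rot: [0.098, 0.995, -0.0, 0.001]
wrist_force: [-3.4, 0.6, 10.6]
width: 0.0
grasp_force: 5.2
```

Emit:
send_rows(
  delta_pos=[
    [0,0,0.003],
    [0,0,0.003],
  ],
  spin=[0,0],
)

```text
time: 8.5
ee_pos: [570.3, 33.6, 81.5]
tcp_rot: [0.098, 0.995, -0.0, 0.001]
wrist_force: [-4.5, 0.7, 12.9]
width: -0.001
grasp_force: 6.6
```

Force has jumped to 13–14 N on the stiff stop, so the press is full. Letting up.

Emit:
send_rows(
  delta_pos=[
    [0,0,-0.02],
    [0,0,-0.05],
    [0,0,-0.1],
    [0,0,-0.15],
    [0,0,-0.17],
    [0,0,-0.17],
    [0,0,-0.17],
  ],
  spin=[0,0,0,0,0,0,0],
)

```text
time: 9.2
ee_pos: [570.0, 33.7, 114.0]
tcp_rot: [0.098, 0.995, 0.0, -0.0]
wrist_force: [0.9, -0.4, 0.4]
width: -0.002
grasp_force: 0.0
```

Emit:
send_rows(
  delta_pos=[
    [0,0,-0.1],
    [0,0,-0.25],
    [0,0,-0.25],
    [0,0,-0.25],
    [0,0,-0.25],
  ],
  spin=[0,0,0,0,0],
)

```text
time: 9.7
ee_pos: [569.6, 33.6, 163.1]
tcp_rot: [0.098, 0.995, -0.0, -0.001]
wrist_force: [0.1, -0.2, -0.1]
width: -0.004
grasp_force: 0.0
```

```bash
python3 - <<'E'
from h import *
im=arm.capture("scene")[:,:,::-1]
cv2.imwrite("pics/s3.png",cv2.resize(im[190:320,240:380],None,fx=4,fy=4,interpolation=cv2.INTER_CUBIC))
print(arm.observe()["wrist_force"])
E
```

```text
[-0.1440273  -0.72813633 -0.14546928]
```

View pics/s3.png

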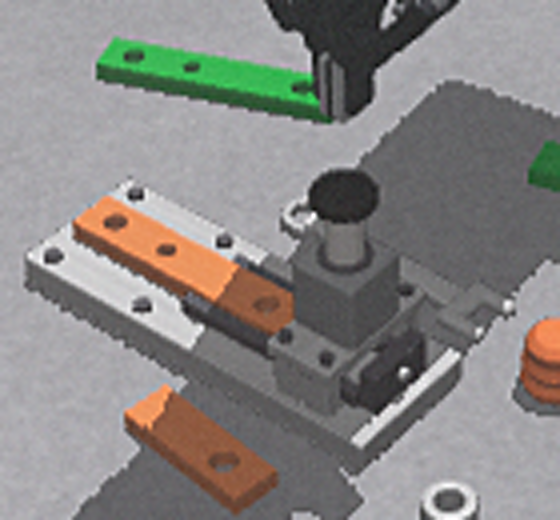

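The cap has popped up: its centre is now at crop (345,195), against 225 before. The bar is unmoved. Next I go behind the tail.

Emit:
send_rows(
  delta_pos=[
    [0,-0.25,0],
    [0,-0.5,0],
    [0,-0.75,0],
    [0,-1,0],
    [0,-1,0],
    [0,-1,0],
    [0,-1,0],
  ],
  spin=[0,0,0,0,0,0,0],
)

```text
time: 10.45
ee_pos: [531.0, -161.8, 163.7]
tcp_rot: [0.098, 0.995, 0.0, -0.0]
wrist_force: [-0.0, 0.9, -0.4]
width: -0.002
grasp_force: 0.0
```

Emit:
send_rows(
  delta_pos=[
    [0,-0.115,0],
    [0,-0.115,0.2],
    [0,-0.115,0.4],
    [0,-0.115,0.6],
    [0,-0.115,0.6],
    [0,-0.115,0.6],
  ],
  spin=[0,0,0,0,0,0],
)

```text
time: 11.05
ee_pos: [527.0, -183.9, 44.7]
tcp_rot: [0.097, 0.995, 0.0, -0.0]
wrist_force: [0.4, 0.7, 0.9]
width: -0.001
grasp_force: 0.0
```

Emit:
send_rows(
  delta_pos=[
    [0,0,0.05],
    [0,0,0.1],
    [0,0,0.14],
    [0,0,0.15],
    [0,0,0.15],
  ],
  spin=[0,0,0,0,0],
)

```text
time: 11.55
ee_pos: [526.5, -185.1, 13.9]
tcp_rot: [0.098, 0.995, 0.0, -0.0]
wrist_force: [0.4, -0.1, -0.3]
width: -0.001
grasp_force: 0.0
```

```bash
python3 - <<'E'
from h import *
im=arm.capture("scene")[:,:,::-1]
cv2.imwrite("pics/s4.png",cv2.resize(im[180:310,200:370],None,fx=4,fy=4,interpolation=cv2.INTER_CUBIC))
print(arm.observe()["wrist_force"])
E
```

```text
[ 0.40302667 -0.61341613  0.0100932 ]
```

View pics/s4.png

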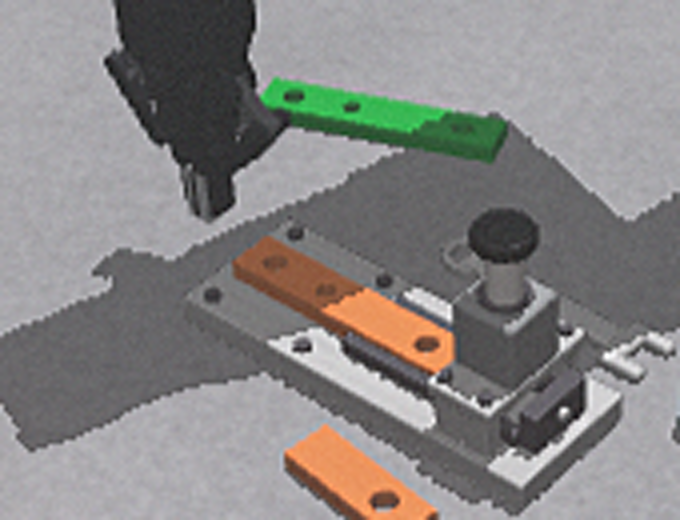

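The shut fingertips at crop (208,217) stand clear behind and above the tail at about (235,262).

```bash
python3 - <<'E'
from h import *
c=arm.get_calibration("scene");K,T=np.array(c["mtx"]),np.array(c["T"])
for z in (14,30,40,45,50):
    q=K@(T[:3,:3].T@(np.array([526.5,-185.1,z])-T[:3,3]));print(z,q[:2]/q[2])
E
```

```text
14 [254.66765784 243.18721889]
30 [254.00801645 237.98090086]
40 [253.59074815 234.68754861]
45 [253.38065304 233.0293416 ]
50 [253.16957483 231.36337539]
```

Emit:
send_rows(
  delta_pos=[
    [0,0,0.03],
    [0,0,0.06],
    [0,0,0.075],
    [0,0,0.075],
  ],
  spin=[0,0,0,0],
)

```text
time: 12.0
ee_pos: [526.3, -184.9, -1.4]
tcp_rot: [0.098, 0.995, 0.0, -0.0]
wrist_force: [0.1, 0.2, 0.1]
width: 0.002
grasp_force: 0.0
```

Emit:
send_rows(
  delta_pos=[
    [0,0.02,0],
    [0,0.04,0],
    [0,0.06,0],
    [0,0.08,0],
    [0,0.1,0],
    [0,0.12,0],
    [0,0.12,0],
  ],
  spin=[0,0,0,0,0,0,0],
)

```text
time: 12.7
ee_pos: [531.5, -161.1, -0.7]
tcp_rot: [0.098, 0.995, -0.0, 0.0]
wrist_force: [0.0, 0.3, 0.3]
width: -0.001
grasp_force: 0.0
```

Emit:
send_rows(
  delta_pos=[
    [0,0.02,0],
    [0,0.04,0],
    [0,0.05,0],
    [0,0.05,0],
  ],
  spin=[0,0,0,0],
)

```text
time: 13.1
ee_pos: [533.4, -151.5, -0.8]
tcp_rot: [0.098, 0.995, 0.0, 0.0]
wrist_force: [0.1, -1.9, 1.2]
width: -0.003
grasp_force: 0.8
```

Emit:
send_rows(
  delta_pos=[
    [0,0.02,0],
    [0,0.04,0],
    [0,0.05,0],
    [0,0.05,0],
  ],
  spin=[0,0,0,0],
)

```text
time: 13.5
ee_pos: [535.3, -141.4, -0.8]
tcp_rot: [0.098, 0.995, 0.0, 0.0]
wrist_force: [-0.9, -1.7, 1.4]
width: 0.001
grasp_force: 0.7
```

```bash
cat >> h.py <<'E'
def barx(n,im):
    hsv=cv2.cvtColor(im,cv2.COLOR_BGR2HSV);m=cv2.inRange(hsv,(5,100,50),(20,255,255))
    v,u=np.nonzero(m); P=np.array([ray1(n,a,b) for a,b in zip(u,v)])
    d=P[:,:2]-[570.1,34.3]; x=d@[.194,.981]; y=d@[-.981,.194]
    k=(abs(y)<8)&(x>-230)&(x<0); return np.percentile(x[k],[0.5,99.5]).round(1),k.sum()
def ray1(n,a,b):
    global _c
    try:_c
    except NameError:_c={}
    if n not in _c:_c[n]=arm.get_calibration(n)
    return ray(n,(a,b),32,_c[n])
E
python3 - <<'E'
from h import *
print("start",barx("scene",cv2.imread("pics/scene0.png")),barx("top",cv2.imread("pics/top0.png")))
for n in("scene","top"):print(n,barx(n,np.ascontiguousarray(arm.capture(n)[:,:,::-1])))
E
```

```text
start (array([-195.8,  -43.8]), np.int64(301)) (array([-190.6,  -35.3]), np.int64(359))
scene (array([-173.6,  -45.3]), np.int64(268))
top (array([-121.9,  -21.7]), np.int64(233))
```

The bar slides: its front edge moved 13.6 mm. About 44 mm remains.

Emit:
send_rows(
  delta_pos=[
    [0,0.02,0],
    [0,0.04,0],
    [0,0.06,0],
    [0,0.08,0],
    [0,0.1,0],
    [0,0.12,0],
    [0,0.14,0],
    [0,0.16,0],
    [0,0.16,0],
  ],
  spin=[0,0,0,0,0,0,0,0,0],
)

```text
time: 14.5
ee_pos: [541.6, -109.7, -0.8]
tcp_rot: [0.097, 0.995, 0.0, 0.0]
wrist_force: [-0.4, -0.5, -0.1]
width: 0.004
grasp_force: 0.0
```

Emit:
send_rows(
  delta_pos=[
    [0,0.01,0],
    [0,0.02,0],
    [0,0.02,0],
  ],
  spin=[0,0,0],
)

```text
time: 14.8
ee_pos: [542.3, -106.5, -0.8]
tcp_rot: [0.098, 0.995, 0.0, -0.0]
wrist_force: [-0.8, -2.6, -0.2]
width: -0.001
grasp_force: 1.0
```

Emit:
send_rows(
  delta_pos=[
    [0,0.01,0],
    [0,0.015,0],
    [0,0.015,0],
  ],
  spin=[0,0,0],
)

```text
time: 15.1
ee_pos: [542.4, -106.1, -0.8]
tcp_rot: [0.099, 0.995, -0.002, -0.0]
wrist_force: [-3.5, -14.2, -0.1]
width: -0.001
grasp_force: 7.5
```

It is firm against the stop: 14.6 N, stalled, and the travel of about 56 mm matches the expected gap. Backing off and returning above the cap.

Emit:
send_rows(
  delta_pos=[
    [0,-0.015,0],
    [0,-0.05,0],
    [0,-0.1,0],
    [0,-0.15,0],
    [0,-0.15,-0.2],
    [0,-0.15,-0.4],
    [0,-0.15,-0.6],
    [0,-0.15,-0.75],
    [0,-0.15,-0.75],
  ],
  spin=[0,0,0,0,0,0,0,0,0],
)

```text
time: 16.0
ee_pos: [538.8, -134.4, 153.6]
tcp_rot: [0.098, 0.995, -0.001, 0.003]
wrist_force: [0.4, -0.0, -1.0]
width: -0.002
grasp_force: 0.0
```

```bash
python3 - <<'E'
from h import *
for n in("scene","top"):print(n,barx(n,np.ascontiguousarray(arm.capture(n)[:,:,::-1])))
s=arm.observe();p=s["ee_pos"];d=np.array([570,33.7])-p[:2];print(p,s["wrist_force"],d@[-.981,.194]/200,d@[.194,.981]/200,(p[2]-140)/200)
E
```

```text
scene (array([-138.1,  -43.1]), np.int64(199))
top (array([-115.6,  -21.7]), np.int64(232))
[ 537.12094519 -133.62862305  149.5373481 ] [0.03262415 1.19649219 0.82157378] 0.0010370004999688993 0.8526395792351984 0.047686740490985216
```

The bar stayed home: its tail shifted 57.7 mm in the scene view. Now the second press.

Emit:
send_rows(
  delta_pos=[
    [0,0.2,0],
    [0,0.4,0],
    [0,0.6,0],
    [0,0.8,0],
    [0,0.853,0.05],
    [0,0.853,0.1],
    [0,0.853,0.14],
    [0,0.853,0.14],
    [0,0.853,0.14],
  ],
  spin=[0,0,0,0,0,0,0,0,0],
)

```text
time: 17.0
ee_pos: [570.0, 33.0, 120.8]
tcp_rot: [0.099, 0.995, -0.0, -0.0]
wrist_force: [0.7, -0.4, 0.1]
width: 0.001
grasp_force: 0.0
```

Emit:
send_rows(
  delta_pos=[
    [0,0,0.015],
    [0,0,0.03],
    [0,0,0.03],
  ],
  spin=[0,0,0],
)

```text
time: 17.3
ee_pos: [570.1, 33.9, 115.0]
tcp_rot: [0.098, 0.995, -0.0, -0.0]
wrist_force: [-0.1, -0.4, -0.2]
width: 0.005
grasp_force: 0.0
```

Emit:
send_rows(
  delta_pos=[
    [0,0,0.015],
    [0,0,0.03],
    [0,0,0.03],
  ],
  spin=[0,0,0],
)

```text
time: 17.6
ee_pos: [570.5, 34.1, 109.1]
tcp_rot: [0.098, 0.995, -0.0, 0.0]
wrist_force: [-0.1, -2.1, 3.4]
width: 0.002
grasp_force: 1.8
```

Emit:
send_rows(
  delta_pos=[
    [0,0,0.01],
    [0,0,0.02],
    [0,0,0.02],
  ],
  spin=[0,0,0],
)

```text
time: 17.9
ee_pos: [570.5, 34.1, 105.2]
tcp_rot: [0.098, 0.995, -0.0, 0.0]
wrist_force: [0.9, -1.5, 4.5]
width: -0.002
grasp_force: 2.2
```

Emit:
send_rows(
  delta_pos=[
    [0,0,0.01],
    [0,0,0.015],
    [0,0,0.015],
  ],
  spin=[0,0,0],
)

```text
time: 18.2
ee_pos: [570.4, 34.1, 102.2]
tcp_rot: [0.098, 0.995, -0.0, 0.0]
wrist_force: [0.9, -1.8, 5.0]
width: 0.003
grasp_force: 2.5
```

Emit:
send_rows(
  delta_pos=[
    [0,0,0.01],
    [0,0,0.015],
    [0,0,0.015],
  ],
  spin=[0,0,0],
)

```text
time: 18.5
ee_pos: [570.5, 34.1, 99.4]
tcp_rot: [0.098, 0.995, -0.0, 0.0]
wrist_force: [0.7, -2.3, 5.4]
width: -0.002
grasp_force: 2.8
```

Emit:
send_rows(
  delta_pos=[
    [0,0,0.01],
    [0,0,0.015],
    [0,0,0.015],
  ],
  spin=[0,0,0],
)

```text
time: 18.8
ee_pos: [570.5, 34.1, 96.5]
tcp_rot: [0.098, 0.995, -0.0, 0.0]
wrist_force: [1.4, -1.8, 6.5]
width: 0.0
grasp_force: 3.1
```

The pin is entering the hole, since force follows the spring alone. Continuing.

Emit:
send_rows(
  delta_pos=[
    [0,0,0.01],
    [0,0,0.02],
    [0,0,0.02],
  ],
  spin=[0,0,0],
)

```text
time: 19.1
ee_pos: [570.5, 34.1, 92.5]
tcp_rot: [0.098, 0.995, -0.0, 0.0]
wrist_force: [-0.0, -2.3, 6.9]
width: -0.001
grasp_force: 3.5
```

Emit:
send_rows(
  delta_pos=[
    [0,0,0.01],
    [0,0,0.02],
    [0,0,0.02],
  ],
  spin=[0,0,0],
)

```text
time: 19.4
ee_pos: [570.5, 34.1, 88.5]
tcp_rot: [0.098, 0.995, -0.0, 0.0]
wrist_force: [-0.1, -1.9, 7.1]
width: -0.002
grasp_force: 3.9
```

Emit:
send_rows(
  delta_pos=[
    [0,0,0.01],
    [0,0,0.02],
    [0,0,0.02],
  ],
  spin=[0,0,0],
)

```text
time: 19.7
ee_pos: [570.5, 34.1, 84.7]
tcp_rot: [0.098, 0.995, -0.0, 0.0]
wrist_force: [-0.7, -1.8, 9.2]
width: 0.002
grasp_force: 4.3
```

Emit:
send_rows(
  delta_pos=[
    [0,0,0.005],
    [0,0,0.01],
    [0,0,0.01],
  ],
  spin=[0,0,0],
)

```text
time: 20.0
ee_pos: [570.5, 34.1, 82.8]
tcp_rot: [0.098, 0.995, -0.0, 0.0]
wrist_force: [0.1, -1.1, 9.9]
width: 0.0
grasp_force: 4.5
```

Emit:
send_rows(
  delta_pos=[
    [0,0,0.005],
    [0,0,0.005],
  ],
  spin=[0,0],
)

```text
time: 20.2
ee_pos: [570.5, 34.1, 81.8]
tcp_rot: [0.098, 0.995, -0.0, 0.001]
wrist_force: [-0.5, -1.6, 9.4]
width: -0.002
grasp_force: 4.7
```

Emit:
send_rows(
  delta_pos=[
    [0,0,0.003],
    [0,0,0.003],
  ],
  spin=[0,0],
)

```text
time: 20.4
ee_pos: [570.5, 34.1, 81.5]
tcp_rot: [0.098, 0.995, -0.0, 0.001]
wrist_force: [-2.0, -2.3, 11.6]
width: 0.003
grasp_force: 5.9
```

Emit:
send_rows(
  delta_pos=[
    [0,0,0.003],
    [0,0,0.003],
  ],
  spin=[0,0],
)

```text
time: 20.6
ee_pos: [570.5, 34.1, 81.3]
tcp_rot: [0.098, 0.995, -0.0, 0.001]
wrist_force: [-2.7, -1.6, 14.3]
width: -0.004
grasp_force: 7.5
```

Emit:
send_rows(
  delta_pos=[
    [0,0,-0.02],
    [0,0,-0.05],
    [0,0,-0.1],
    [0,0,-0.2],
    [0,0,-0.35],
    [0,0,-0.5],
    [0,0,-0.5],
    [0,0,-0.5],
  ],
  spin=[0,0,0,0,0,0,0,0],
)

```text
time: 21.4
ee_pos: [570.2, 34.4, 180.3]
tcp_rot: [0.098, 0.995, 0.0, 0.0]
wrist_force: [-0.5, -0.6, -0.2]
width: 0.0
grasp_force: 0.0
```

```bash
python3 - <<'E'
from h import *
im=np.ascontiguousarray(arm.capture("scene")[:,:,::-1])
cv2.imwrite("pics/s5.png",cv2.resize(im[180:310,200:370],None,fx=4,fy=4,interpolation=cv2.INTER_CUBIC))
print(arm.observe()["wrist_force"],barx("scene",im))
E
```

```text
[-0.06181812  0.11194129 -0.35163267] (array([-138.1,  -44.8]), np.int64(196))
```

View pics/s5.png

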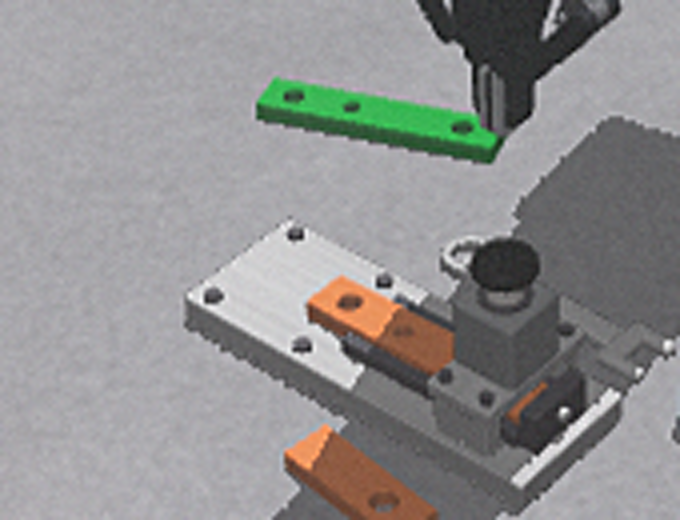

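The cap is latched down at crop (505,265), against 236 when raised. The bar's front is at the stop at (525,400), and the gripper is clear. Handing in.

```bash
python3 -c "
from bench import arm
print(arm.hand_in())"
```

```text
the job is handed in; nothing more can be done
None
```

The busbar is home against the end stop and the pin is latched down through its first hole; the highest force read was about 15 N, nothing else was touched, and the job is handed in with the gripper clear.

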